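Fetch the mixing-ball dish and turn its lip to the pot

ROBOT

A 6-joint arm with a two-finger parallel gripper is mounted at the origin on the work surface. World frame = base frame: x ahead of the robot, y to its left, z up, the work surface at z = 0. Lengths are in m, angles in rad, forces in N, time in s.
With the tool pointing down it reaches from about 0.375 to 0.975 m from the base axis. Payload 3.8 kg.
Tool frame: the origin (TCP) lies midway between the tips of the shut fingers; the grasp point (between the pads) lies 19 mm behind it; z points along the fingers, y is the line along which they close (so a half turn about z gives the same grasp; the last joint's range is limited). The gripper opens to 88 mm and grips with 3 to 60 N. Pads are 18 mm wide; open, the fingers measure 123 mm over their backs; the gripper's body (75 mm by 187 mm) begins 45 mm behind the grasp point.
Start: joints at [1.17, 0.264, 1.604, -0, 1.274, -0.037], TCP at [0.24, 0.631, 0.239] pointing down, gripper open.
Joint ranges: [-2.63, 2.63], [-0.94, 2.18], [0.31, 2.57], [-1.31, 4.45], [0, 2.66], [-2.55, 2.55]. Speed limits (rad/s): [2.57, 2.57, 3.14, 3.14, 3.14, 3.14].

INTERFACE

Orientations are given as a rotation vector (axis times angle).
In Python, from station import env gives the robot as it stands. The module is installed in compiled form; this text tells all that it offers.
- The arm moves only by the shell command python3 -m creep, which reads ROWS from standard input. ROWS is a JSON list of rows, 1 to 20 of them, each an object with the fields jaw (the finger opening in m), tx, ty, tz (the shift in shares of the most that a row can go, 1 being 62.5 mm), wx, wy, wz (a rotation vector in rad); a field left out counts as zero (the opening has to be given); each row shifts and turns the commanded pose from where the row before left it, along the tool's axes as they then stand; what a row does not reach is not made up. A row lasts 1/8 s, in which the tool goes at most 0.0625 m and 0.188 rad, less where a joint would pass 70% of its speed; a pose out of reach is approached as far as the arm can. The fingers move at their own pace and stop on an object; the grip force is fixed at half the most. Time passes only in rows, so rows that do not move let the fingers close. It prints the time, the measured TCP pose, the force, the opening and the grip force at its end. Input that does not fit is refused with a message, and nothing moves.
- env.state(): the state, without advancing time (a new reading comes with each control period).
- env.snapshot(name): name is "side" or "top"; returns a dict with "frame" (420x560x3 uint8, red, green, blue), "range_z" (420x560 float32, m along the optical axis (not along the pixel's ray), 0 where there is no reading), "camera_matrix" (3x3 intrinsics, pixels), "R" (3x3) and "t" (3): a world point X has camera coordinates R X + t. Camera axes: x right, y down, z forward; pixel columns grow to the right and rows downward; lengths in m; the calibration is good to about 2 mm. A picture is of the moment at which its call begins.
- env.job_done(): hands the job in; it is judged then, once.
Trained networks look in the newest picture that a camera, given by its name, has taken for a name from the list of things; names that differ only in an ending like _2 or _b are one class to them, and where a whole thing is asked for, a point or a joint stands for the part that bears it (a point fixed in the world has none). Each returns a list of dicts, best first, with "score" (0 to 1); they miss things now and then, are a little off and sometimes report something else, mostly with a low value. They report only what shows in the picture. A call takes as long as a camera call. They do not tell look-alikes from the thing itself.
- env.search_frame(camera, thing): "point" ([x, y, z] in m, in world coordinates, good to about 4 mm: the middle of the surface that is visible of it).
- env.cut_out(camera, thing): "pixels" (420x560 bool, what is visible of it).
- env.spot_point(camera, thing): "point" ([x, y, z] in m, in world coordinates, good to about 4 mm: a listed point, or the origin of a listed thing).
The state is a dict: "time": time; "joint_pos": joint angles; "qd": joint speeds; "effort": joint torques, N m; "eef_pos": TCP position; "eef_rot": TCP orientation; "wrist_force": force on the tool from outside, world axes, zero at the start; "torque": the same for the moment, N m; "finger_gap": finger opening in m; "finger_force": force on a finger pad.
Only numpy, scipy, OpenCV 4.12 (cv2) and the standard library are available. Lean on these libraries where they do the work, as an engineer would, in place of code of your own. Each camera call takes 0.05 s, during which the arm holds its last target. There are 200 camera calls.

TASK

Pull the drawer out to its stop, take the dish with the loose steel ball by its yellow handle and lift it, still facing as it lay, until its underside is clear above the drawer's walls, and only then turn it a quarter turn so that its orange lip points squarely out over the side of the drawer where the open blue pot stands, ready to tip the ball in. Keep the dish level and the ball in its middle all the way, leave the drawer out and the other things where they are, and finish while holding the dish still and level up there in the gripper.

Things in the scene. Friction and masses are not known exactly. Their poses are not given: they have to be found in the camera images.
- unit: fixed grey drawer unit on the bench, 258 (x) x 240 (y) x 149 mm high, one cream drawer. Origin on the bench under the middle of its front; its -x points out of the drawer front, the way the drawer slides. Above the bench: the drawer's inner floor 22 mm, its side and back walls' rims 127 mm, its front panel's top 135 mm
- cabinet_drawer0 (a joint): drawer travel in m: 0 closed, grows as it is pulled out, stop at 0.180; at the start it is shut or up to 15 mm ajar. It slides with about 1 N of friction plus 4 N per m/s and stays where it is left
- cabinet_drawer0_handle (a point): centre of the drawer's dark handle bar: 11 mm thick, 120 mm long, parallel to the unit's y axis, standing 35 mm clear of the drawer front (bar centre to face) and 38 mm below the unit's top; moves with the drawer; its axes are the drawer unit's
- dish: black dished plate, loose in the drawer, 122 mm across, rim 26 mm high, 0.22 kg. Its floor rises 10 degrees all round from the middle, so on the level the ball runs back there. Origin at the centre of its underside, z up; its orange lip sticks out along its own -x, at the start towards the drawer front (within 0.2 rad). A bail handle spans it along its y
- dish_grip (a point): centre of the yellow grip bar on top of the bail, 90 mm above the dish's underside, straight above its centre: 14 mm thick along the dish's x, 66 mm long along its y, 24 mm high
- dish_center (a point): point on the dish's axis where the ball's centre rests, 19 mm above its underside
- dish_lip (a point): tip of the orange lip, 71 mm from the dish's axis along its -x, 23 mm above its underside
- ball: loose steel ball, 28 mm in diameter, 90 g, in the middle of the dish (its frame turns as it rolls)
- ball_center (a point): centre of the ball
- pot: open blue steel pot, 96 mm across, 110 mm high, standing empty on the bench beside the drawer's path, on its left or right side, some 240 mm from the drawer's middle line. Origin at the centre of its underside
- tin: closed steel tin with a cream label, 92 mm across, 120 mm high, on the other side of the drawer from the pot; to be left alone. Origin at the centre of its underside
- jar: closed amber jar, 56 mm across, 70 mm high, on the rear half of the unit's top; to be left alone. Origin at the centre of its underside
- brush: paint brush lying on the bench; to be left alone
- scraper: scraper lying on the bench; to be left alone
Not all that is in view belongs to the job. What is shaped like the pot but green is not meant.

How it is judged:
On the way, in this order (a step that is already met when the one before it is completed fails the run):
1. the drawer is out at its stop (within 8 mm), the dish still in it (value of joint cabinet_drawer0 above 0.172 m and height (world z) of dish below 0.06 m), for 0.2 s.
2. the dish is lifted clear of the drawer's walls (underside over 140 mm above the bench), its lip still towards the drawer front (within 0.45 rad) (height (world z) of dish above 0.14 m and angle between the x axis of dish and the x axis of unit, either way round below 0.45 rad and contact force between dish and the fingers above 1 N), for 0.2 s.
At the end, for the whole second after the job is handed in: The dish is held only by the fingers, underside over 140 mm above the bench, still, level within 0.12 rad, lip square to the drawer's travel (0.26 rad) on the pot's side, the ball at rest within 10 mm of its middle, the drawer within 30 mm of its stop (height (world z) of dish above 0.14 m and contact force between dish and the fingers above 1 N and contact force between dish and unit below 0.05 N and angle between the x axis of dish and the y axis of unit, either way round below 0.26 rad and x of pot in the frame of dish below -0.08 m and angle between dish's own z axis and vertical below 0.12 rad and horizontal distance between ball_center and dish_center below 0.01 m and distance between ball_center and dish_center below 0.014 m and linear speed of dish below 0.02 m/s and angular speed of dish below 0.15 rad/s and linear speed of ball below 0.03 m/s and value of joint cabinet_drawer0 above 0.15 m); the arm keeps its last pose, push and grip.
It fails at once if the ball strays more than 25 mm from the dish's middle (horizontal distance between ball_center and dish_center above 0.025 m).
It fails at once if the dish tilts more than 0.3 rad (angle between dish's own z axis and vertical above 0.3 rad).
It fails at once if a bystander (pot, tin, jar, brush, scraper) is moved by more than 30 mm (distance of any of pot, tin, jar, brush, scraper from where it was at the start of the episode above 0.03 m).
It also fails if it takes over 64 s, if anything falls off the work surface, if the arm or the gripper's body presses on something with over 40 N, if the wrist force passes 120 N, or if a joint passes its speed limit or range.

## Working session

There is one attempt and no reset: what is moved stays moved. The work goes in short steps, Python scripts to look and compute and a shell command to move; the robot and the scene stay as the last step left them, time stands still between calls to the robot, and variables do not carry over. Pictures are saved under pics/ and viewed, at most 10 in all, crops included, and the job is handed in when it is done.

```bash
mkdir -p pics
cat > h.py <<'E'
from station import env
import numpy as np, cv2
def pic(c,f):
    s=env.snapshot(c); cv2.imwrite(f,s["frame"][:,:,::-1]); return s
def pts(s,m=None):
    z=s["range_z"]; v,u=np.nonzero((z>0)&(m if m is not None else True))
    d=z[v,u]; K=s["camera_matrix"]
    P=np.c_[(u-K[0,2])/K[0,0]*d,(v-K[1,2])/K[1,1]*d,d]
    return (P-s["t"])@s["R"],u,v
E
python3 - <<'E'
from h import *
for c in("side","top"):
    s=pic(c,f"pics/{c}0.png")
    print(c,"cam at",(-s["R"].T@s["t"]).round(3))
    for n in("unit","cabinet_drawer0_handle","dish","dish_grip","dish_lip","ball","pot","tin","jar"):
        print(n,[(np.round(r["point"],3).tolist(),round(r["score"],2)) for r in env.spot_point(c,n)[:3]])
st=env.state(); print(st)
E
```

```text
side cam at [ 0.32  -0.882  1.062]
unit []
cabinet_drawer0_handle [([0.616, -0.087, 0.111], 0.95)]
dish []
dish_grip [([0.543, -0.325, 0.001], 0.54)]
dish_lip []
ball []
pot [([0.477, -0.453, -0.0], 0.85), ([0.542, -0.328, 0.001], 0.72), ([0.396, -0.552, 0.001], 0.66)]
tin [([0.548, 0.147, -0.003], 0.75)]
jar [([0.325, 0.298, -0.001], 0.74)]
top cam at [ 0.228 -0.023  1.759]
unit [([0.662, -0.084, 0.003], 0.8)]
cabinet_drawer0_handle [([0.624, -0.086, 0.113], 0.92)]
dish []
dish_grip [([0.323, 0.306, -0.003], 0.64)]
dish_lip []
ball [([0.31, -0.398, 0.001], 0.46)]
pot [([0.395, -0.556, 0.001], 0.93), ([0.541, -0.325, -0.002], 0.85), ([0.48, -0.459, -0.002], 0.78)]
tin [([0.543, 0.146, 0.001], 0.77), ([0.308, -0.398, -0.003], 0.21)]
jar [([0.32, 0.305, -0.002], 0.66)]
{'time': 1.0, 'joint_pos': array([ 1.17011363e+00,  2.63871297e-01,  1.60400933e+00,  2.24632428e-06,
        1.27368764e+00, -3.69076911e-02]), 'qd': array([-0.00021516, -0.00012434,  0.00023513,  0.00120492, -0.00299916,
       -0.0024363 ]), 'effort': array([-4.14494634e-04, -5.02073479e+01, -3.57266521e+01,  7.29368487e-02,
        1.85261853e-02, -1.05107893e-05]), 'eef_pos': array([0.24017204, 0.63082113, 0.23872004]), 'eef_rot': array([5.68271388e-01, 3.08976568e+00, 3.81309044e-05]), 'wrist_force': array([ 0.12367806, -0.21519778, -0.72109804]), 'torque': array([-0.06491393,  0.03330429, -0.026368  ]), 'finger_force': 0.0, 'finger_gap': 0.08782666013373126}
```

View pics/side0.png

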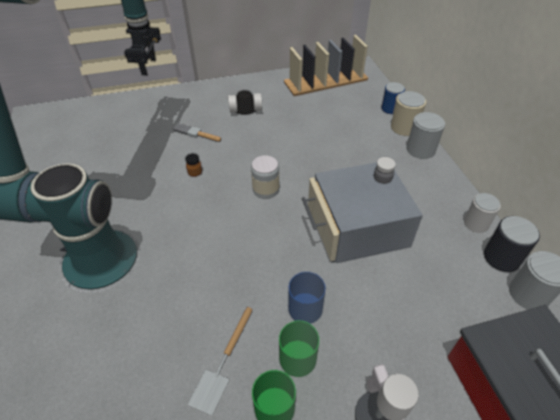

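View pics/top0.png

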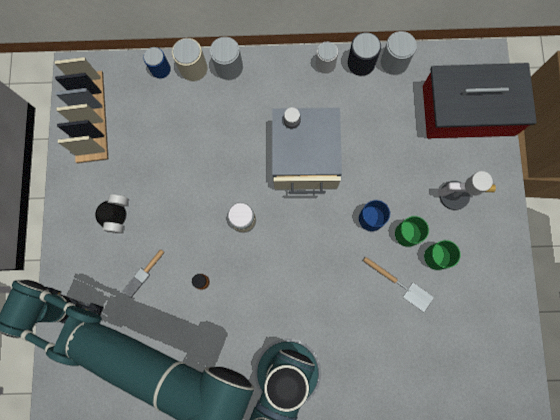

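Side view: unit at (365,210), handle bar left of its cream front at (320,215). Blue pot at (306,298), two green look-alikes at (298,348) and (274,398).
Top view: handle bar at (304,190), blue pot at (374,216), greens at (412,231) and (442,255), tin at (240,217), jar at (292,117).
- **Handle:** only this bar on the cream drawer fits. The red toolbox handle at (487,91) is the other candidate.
- **Pot:** the blue one, on the -y side.

I'll check this with a crop and measure the unit's yaw.

Run:
```python
from h import *
s=env.snapshot("top"); P,u,v=pts(s)
c=s["frame"][80:260,220:420,::-1]; cv2.imwrite("pics/c.png",cv2.resize(c,None,fx=4,fy=3.3))
m=(abs(P[:,2]-.149)<.006)&(abs(P[:,0]-.78)<.2)&(abs(P[:,1]+.085)<.16)
r=cv2.minAreaRect(P[m,:2].astype(np.float32)); print("unit top",r,cv2.boxPoints(r).round(4).tolist())
m=(abs(P[:,2]-.115)<.014)&(P[:,0]<.65)&(P[:,0]>.57)&(abs(P[:,1]+.085)<.09)
r=cv2.minAreaRect(P[m,:2].astype(np.float32)); print("bar",m.sum(),r,P[m].mean(0).round(4)); 
m=(abs(P[:,2]-.135)<.006)&(P[:,0]<.70)&(P[:,0]>.6)&(abs(P[:,1]+.085)<.13)
r=cv2.minAreaRect(P[m,:2].astype(np.float32)); print("front",m.sum(),r)
for n in ("side","top"):
    if n=="side": s=env.snapshot(n)
    k=env.cut_out(n,"cabinet_drawer0_handle"); Q,_,_=pts(s,k[0]["pixels"]); print(n,len(Q),np.percentile(Q,[5,50,95],axis=0).round(4).tolist())
```

```text
unit top ((0.784373939037323, -0.089448943734169), (0.24010644853115082, 0.2635810673236847), 88.75275421142578) [[0.6499999761581421, -0.20659999549388885], [0.9135000109672546, -0.21230000257492065], [0.9186999797821045, 0.027699999511241913], [0.6552000045776367, 0.033399999141693115]]
bar 160 ((0.6302639842033386, -0.09859960526227951), (0.03891357406973839, 0.1490003764629364), 0.2400471270084381) [ 0.6233 -0.0885  0.1137]
front 347 ((0.674767255783081, -0.0900430902838707), (0.23285821080207825, 0.050056226551532745), 89.12566375732422)
side 1436 [[0.6213, -0.2016, 0.0208], [0.6569, -0.105, 0.1105], [0.6749, 0.0133, 0.1377]]
top 1027 [[0.5821, -0.0344, -0.0034], [0.667, 0.1089, 0.0377], [0.7224, 0.1816, 0.1499]]
```

View pics/c.png

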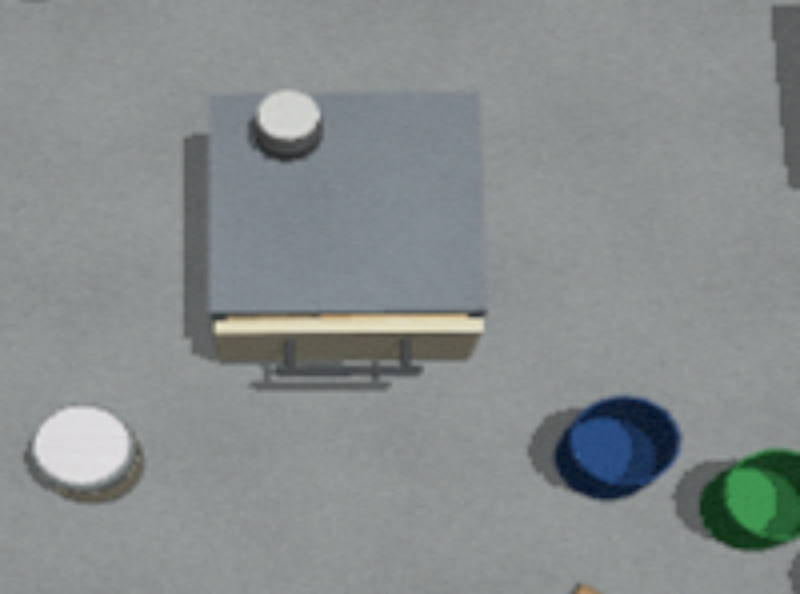

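The crop shows the drawer slightly ajar with the handle bar at crop (350,370), the blue pot at (618,447) and a green one beside it. The unit's yaw is about -0.02 and the handle is near (0.62, -0.087, 0.111). I'll turn the tool and move above it.

The rows are not in the units I measure in: shifts go in shares of 62.5 mm. I convert before sending: -0.0507 m is -0.8112, 0.0281 m is 0.4496.

```bash
echo '[{"jaw":0.028, "wz":0.1755}, {"jaw":0.028, "wz":0.1755}, {"jaw":0.028, "wz":0.1755}, {"jaw":0.028, "wz":0.1755}, {"jaw":0.028, "wz":0.1755}, {"jaw":0.028, "wz":0.1755}, {"jaw":0.028, "wz":0.1755}]' | python3 -m creep
echo '[{"jaw":0.028, "tx":-0.8112, "ty":0.4496}, {"jaw":0.028, "tx":-0.8112, "ty":0.4496}, {"jaw":0.028, "tx":-0.8112, "ty":0.4496}, {"jaw":0.028, "tx":-0.8112, "ty":0.4496}, {"jaw":0.028, "tx":-0.8112, "ty":0.4496}, {"jaw":0.028, "tx":-0.8112, "ty":0.4496}, {"jaw":0.028, "tx":-0.8112, "ty":0.4496}, {"jaw":0.028, "tx":-0.8112, "ty":0.4496}, {"jaw":0.028, "tx":-0.8112, "ty":0.4496}, {"jaw":0.028, "tx":-0.8112, "ty":0.4496}, {"jaw":0.028, "tx":-0.8112, "ty":0.4496}, {"jaw":0.028, "tx":-0.8112, "ty":0.4496}, {"jaw":0.028, "tx":-0.8112, "ty":0.4496}, {"jaw":0.028, "tx":-0.8112, "ty":0.4496}, {"jaw":0.028}, {"jaw":0.028}]' | python3 -m creep
```

```text
time: 2.08
eef_pos: [0.2402, 0.6308, 0.2387]
eef_rot: [-2.252, -2.191, 0.0]
wrist_force: [0.1, -0.4, 0.3]
finger_gap: 0.0281
finger_force: 0.0
time: 4.08
eef_pos: [0.6179, -0.0872, 0.2384]
eef_rot: [-2.245, -2.196, 0.0]
wrist_force: [-0.1, 1.2, -0.9]
finger_gap: 0.0278
finger_force: 0.0
```

Run:
```python
from h import *
s=env.snapshot("side"); P,u,v=pts(s)
m=(P[:,2]>.09)&(P[:,2]<.125)&(P[:,0]<.65)&(P[:,0]>.58)&(P[:,1]<-.04)&(P[:,1]>-.15)
print(m.sum()); print(np.histogram(P[m,0],np.arange(.6,.651,.004)))
m&=P[:,0]<.633
print(P[m].mean(0),P[m].min(0),P[m].max(0))
for n in ("unit","cabinet_drawer0_handle"): print(env.spot_point("side",n)[:1])
u0,v0=int(u[m].mean()),int(v[m].mean());print(u0,v0)
cv2.imwrite("pics/c2.png",cv2.resize(s["frame"][v0-70:v0+50,u0-80:u0+80,::-1],None,fx=5,fy=5))
```

```text
132
(array([ 0,  0,  0, 14, 52, 31, 14,  4,  5,  3,  4,  3]), array([0.6  , 0.604, 0.608, 0.612, 0.616, 0.62 , 0.624, 0.628, 0.632,
       0.636, 0.64 , 0.644, 0.648]))
[ 0.62016036 -0.09919946  0.11490598] [ 0.61399697 -0.14991566  0.10858976] [ 0.6323148  -0.04004932  0.12067289]
[{'point': [0.6584, -0.0838, -0.001], 'score': 0.75}]
[]
310 215
```

View pics/c2.png

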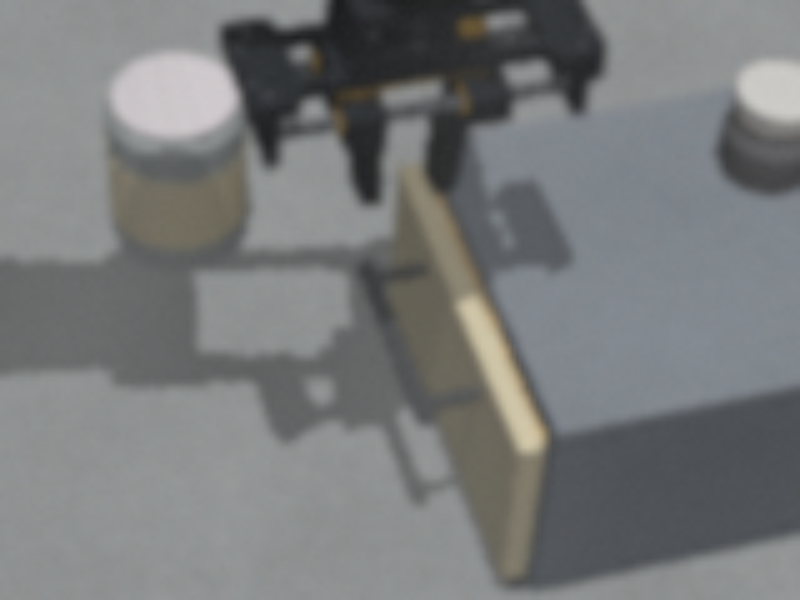

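The gripper at crop (420,130) hangs over the bar, which runs from (370,270) to (430,415), with its posts well off to either side. I'll descend and grip.

Converted, 0.02 m is 0.32, 0.03 m is 0.48.

```bash
echo '[{"jaw":0.028, "tz":0.48}, {"jaw":0.028, "tz":0.48}, {"jaw":0.028, "tz":0.48}, {"jaw":0.028, "tz":0.32}, {"jaw":0.028, "tz":0.32}, {"jaw":0.028, "tz":0.16}, {"jaw":0.028}, {"jaw":0.028}]' | python3 -m creep; echo '[{"jaw":0.0}, {"jaw":0}, {"jaw":0}, {"jaw":0}]' | python3 -m creep
```

```text
time: 5.22
eef_pos: [0.619, -0.0875, 0.0997]
eef_rot: [2.244, 2.196, 0.001]
wrist_force: [-0.0, -0.1, 0.6]
finger_gap: 0.028
finger_force: 0.0
time: 5.72
eef_pos: [0.619, -0.0875, 0.0996]
eef_rot: [2.244, 2.196, 0.001]
wrist_force: [2.1, -0.8, 2.7]
finger_gap: 0.0099
finger_force: 30.0
```

```bash
echo '[{"jaw":0, "ty":-0.032}, {"jaw":0, "ty":-0.064}, {"jaw":0, "ty":-0.096}, {"jaw":0, "ty":-0.128}, {"jaw":0, "ty":-0.16}, {"jaw":0, "ty":-0.192}, {"jaw":0, "ty":-0.192}, {"jaw":0, "ty":-0.192}, {"jaw":0, "ty":-0.192}, {"jaw":0, "ty":-0.192}, {"jaw":0, "ty":-0.192}, {"jaw":0, "ty":-0.192}, {"jaw":0, "ty":-0.192}, {"jaw":0, "ty":-0.16}, {"jaw":0, "ty":-0.128}, {"jaw":0, "ty":-0.096}, {"jaw":0, "ty":-0.064}, {"jaw":0, "ty":-0.032}, {"jaw":0}]' | python3 -m creep; echo '[{"jaw":0, "ty":-0.032}, {"jaw":0, "ty":-0.048}, {"jaw":0, "ty":-0.048}, {"jaw":0, "ty":-0.032}, {"jaw":0}]' | python3 -m creep
```

```text
time: 8.1
eef_pos: [0.4623, -0.0845, 0.0995]
eef_rot: [2.244, 2.197, -0.0]
wrist_force: [-0.5, -1.5, 7.3]
finger_gap: 0.01
finger_force: 30.0
time: 8.72
eef_pos: [0.4524, -0.0843, 0.0995]
eef_rot: [2.244, 2.197, -0.0]
wrist_force: [-0.1, -2.6, 7.4]
finger_gap: 0.0101
finger_force: 30.0
```

Converted, -0.002 m is -0.032, -0.001 m is -0.016.

```bash
echo '[{"jaw":0, "ty":-0.032}, {"jaw":0, "ty":-0.032}, {"jaw":0, "ty":-0.016}, {"jaw":0}]' | python3 -m creep; echo '[{"jaw":0, "ty":-0.032}, {"jaw":0, "ty":-0.032}, {"jaw":0, "ty":-0.016}, {"jaw":0}]' | python3 -m creep
```

```text
time: 9.22
eef_pos: [0.4476, -0.0842, 0.0995]
eef_rot: [2.244, 2.196, 0.0]
wrist_force: [0.8, -2.8, 7.7]
finger_gap: 0.01
finger_force: 30.0
time: 9.72
eef_pos: [0.4442, -0.0842, 0.0996]
eef_rot: [2.242, 2.194, 0.004]
wrist_force: [5.7, -2.6, 2.8]
finger_gap: 0.01
finger_force: 30.0
```

```bash
echo '[{"jaw":0.026}, {"jaw":0.026}, {"jaw":0.026}, {"jaw":0.026, "tz":-0.16}, {"jaw":0.026, "tz":-0.32}, {"jaw":0.026, "tz":-0.48}, {"jaw":0.04, "tz":-0.64}, {"jaw":0.04, "tz":-0.64}, {"jaw":0.04, "tx":0.64, "tz":-0.32}, {"jaw":0.04, "tx":0.96}, {"jaw":0.04, "tx":0.96}, {"jaw":0.04, "tx":0.96}, {"jaw":0.04, "tx":0.96}]' | python3 -m creep
python3 - <<'E'
from h import *
for c in("side","top"):
    s=pic(c,f"pics/{c}1.png")
    for n in("unit","cabinet_drawer0_handle","dish","dish_grip","dish_lip","dish_center","ball_center","pot"):
        print(c,n,[(np.round(r["point"],4).tolist(),round(r["score"],2)) for r in env.spot_point(c,n)[:2]])
    P,u,v=pts(s); h=cv2.cvtColor(s["frame"],cv2.COLOR_RGB2HSV)[v,u]
    reg=(P[:,0]>.46)&(P[:,0]<.68)&(abs(P[:,1]+.085)<.12)&(P[:,2]>.015)&(P[:,2]<.14)
    y=reg&(abs(h[:,0].astype(int)-27)<6)&(h[:,1]>150)&(h[:,2]>80)
    o=reg&(abs(h[:,0].astype(int)-12)<6)&(h[:,1]>170)&(h[:,2]>80)
    for k,q in(("yel",y),("org",o)):
        print(k,q.sum(), P[q].mean(0).round(4) if q.any() else 0, u[q].mean() if q.any() else 0, v[q].mean() if q.any() else 0)
        if q.sum()>5: print(cv2.minAreaRect(P[q,:2].astype(np.float32)), P[q,2].max())
i=[cv2.imread(f"pics/{c}1.png") for c in("side","top")]
cv2.imwrite("pics/d.png",np.hstack([cv2.resize(i[0][150:300,240:400],(400,375)),cv2.resize(i[1][120:270,230:390],(400,375))]))
E
```

```text
time: 11.35
eef_pos: [0.448, 0.1984, 0.2597]
eef_rot: [2.245, 2.197, 0.002]
wrist_force: [0.3, -0.1, -0.1]
finger_gap: 0.0401
finger_force: 0.0
side unit [([0.6587, -0.084, -0.0036], 0.7)]
side cabinet_drawer0_handle [([0.4411, -0.0858, 0.1129], 0.55)]
side dish [([0.5802, -0.0769, 0.0214], 0.97), ([0.5427, -0.3246, 0.0002], 0.37)]
side dish_grip [([0.5817, -0.0768, 0.1147], 0.61)]
side dish_lip [([0.5114, -0.077, 0.0464], 0.83), ([0.5483, 0.1523, -0.0006], 0.66)]
side dish_center [([0.5817, -0.0773, 0.045], 0.64)]
side ball_center [([0.5804, -0.0759, 0.0456], 0.59)]
side pot [([0.3921, -0.5552, -0.001], 0.77), ([0.5419, -0.3253, -0.002], 0.69)]
yel 107 [ 0.5779 -0.0808  0.1178] 294.4672897196262 212.78504672897196
((0.5799749493598938, -0.06853371113538742), (0.08654224127531052, 0.016862064599990845), 84.31261444091797) 0.12731598780772424
org 23 [ 0.5208 -0.0798  0.0493] 275.6521739130435 231.47826086956522
((0.5208129286766052, -0.07814677059650421), (0.029505085200071335, 0.008987427689135075), 75.41312408447266) 0.05344321300778103
top unit [([0.6628, -0.0856, 0.0025], 0.65)]
top cabinet_drawer0_handle [([0.4473, -0.0821, 0.1145], 0.98)]
top dish [([0.576, -0.0784, 0.0203], 0.98)]
top dish_grip [([0.5801, -0.0748, 0.1131], 0.65)]
top dish_lip [([0.5101, -0.077, 0.0476], 0.71)]
top dish_center [([0.5793, -0.077, 0.0399], 0.86)]
top ball_center [([0.581, -0.0833, 0.0397], 0.58), ([0.5074, -0.0778, 0.0483], 0.18)]
top pot [([0.3935, -0.5548, -0.0016], 0.97), ([0.54, -0.323, -0.0022], 0.6)]
yel 88 [ 0.58   -0.0788  0.1059] 304.875 203.01136363636363
((0.5868589282035828, -0.0808483362197876), (0.03643491864204407, 0.06712942570447922), 0.004564693663269281) 0.1298670017820902
org 21 [ 0.5196 -0.0788  0.0432] 305.0 223.0
((0.5198816061019897, -0.0788159891963005), (0.02194075845181942, 0.011956746689975262), 85.12312316894531) 0.055756462413415996
```

View pics/d.png

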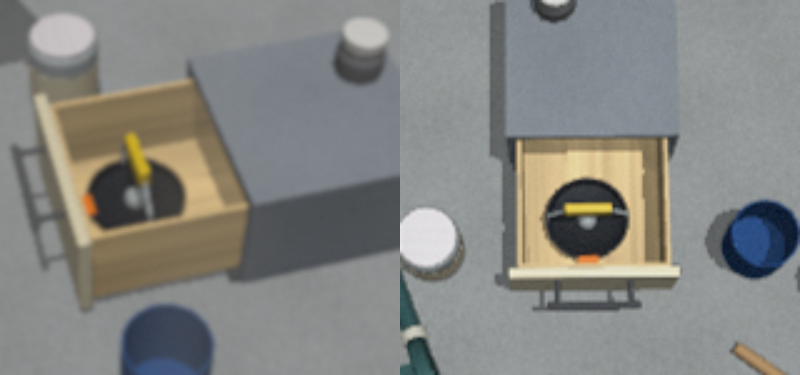

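The drawer is out. The left half of the crop is the side view and the right half the top view. The yellow grip runs along y at (588,208) in the top half, the orange lip points to the drawer front at (588,260), and the ball is in the middle at (587,222). The grip point is about (0.580, -0.077, 0.113).

Converted, -0.0453 m is -0.7248, 0.023 m is 0.368.

```bash
echo '[{"jaw":0.04, "tx":-0.7248, "ty":0.368}, {"jaw":0.04, "tx":-0.7248, "ty":0.368}, {"jaw":0.04, "tx":-0.7248, "ty":0.368}, {"jaw":0.04, "tx":-0.7248, "ty":0.368}, {"jaw":0.04, "tx":-0.7248, "ty":0.368}, {"jaw":0.04, "tx":-0.7248, "ty":0.368}, {"jaw":0.04, "tz":0.32}, {"jaw":0.04, "tz":0.48}, {"jaw":0.04, "tz":0.48}, {"jaw":0.04}, {"jaw":0.04}]' | python3 -m creep
python3 - <<'E'
from h import *
pic("top","pics/t3.png"); s=pic("side","pics/s3.png")
print([(np.round(r["point"],4).tolist(),round(r["score"],2)) for n in("dish_grip","dish_lip","dish") for r in env.spot_point("side",n)[:1]], env.state()["eef_pos"])
cv2.imwrite("pics/s3c.png",cv2.resize(s["frame"][150:270,230:390,::-1],None,fx=5,fy=5))
E
```

```text
time: 13.62
eef_pos: [0.5805, -0.0776, 0.1793]
eef_rot: [2.244, 2.198, 0.0]
wrist_force: [0.6, 0.1, -0.0]
finger_gap: 0.0401
finger_force: 0.0
[([0.583, -0.0766, 0.1174], 0.94), ([0.5773, -0.0768, 0.025], 0.65)] [ 0.58124556 -0.07824396  0.18017563]
```

View pics/s3c.png

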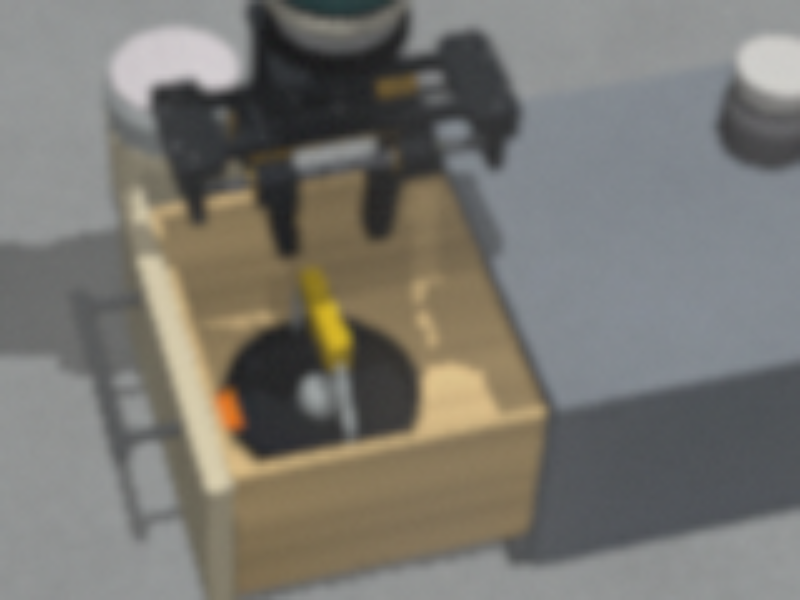

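The fingers at crop (285,225) and (378,210) straddle the yellow bar at (325,310). I'll descend and close in two stages.

Converted, 0.02 m is 0.32, 0.015 m is 0.24.

```bash
echo '[{"jaw":0.04, "tz":0.24}, {"jaw":0.04, "tz":0.32}, {"jaw":0.04, "tz":0.32}, {"jaw":0.04, "tz":0.24}, {"jaw":0.04, "tz":0.128}, {"jaw":0.04, "tz":0.08}, {"jaw":0.03}, {"jaw":0.02}, {"jaw":0.02}]' | python3 -m creep; echo '[{"jaw":0.018}, {"jaw":0.016}, {"jaw":0.014}, {"jaw":0}, {"jaw":0}, {"jaw":0}, {"jaw":0}, {"jaw":0}]' | python3 -m creep
```

```text
time: 15.0
eef_pos: [0.5809, -0.0784, 0.0965]
eef_rot: [2.244, 2.197, 0.001]
wrist_force: [-0.2, -0.1, 0.3]
finger_gap: 0.0195
finger_force: 0.0
time: 16.0
eef_pos: [0.5805, -0.0782, 0.0958]
eef_rot: [2.245, 2.197, 0.0]
wrist_force: [-0.6, 0.5, 1.6]
finger_gap: 0.0138
finger_force: 30.0
```

```bash
echo '[{"jaw":0, "tz":-0.032}, {"jaw":0, "tz":-0.08}, {"jaw":0, "tz":-0.128}, {"jaw":0, "tz":-0.16}, {"jaw":0, "tz":-0.16}, {"jaw":0, "tz":-0.16}, {"jaw":0, "tz":-0.16}, {"jaw":0, "tz":-0.16}, {"jaw":0, "tz":-0.16}, {"jaw":0, "tz":-0.16}, {"jaw":0, "tz":-0.16}, {"jaw":0, "tz":-0.16}, {"jaw":0, "tz":-0.16}, {"jaw":0, "tz":-0.16}, {"jaw":0, "tz":-0.16}, {"jaw":0, "tz":-0.128}, {"jaw":0, "tz":-0.096}, {"jaw":0, "tz":-0.064}, {"jaw":0, "tz":-0.032}, {"jaw":0}]' | python3 -m creep; echo '[{"jaw":0}, {"jaw":0}, {"jaw":0}]' | python3 -m creep
python3 - <<'E'
from h import *
i=[]
for c in("side","top"):
    s=pic(c,f"pics/{c}4.png")
    print(c,[(n,np.round(r["point"],4).tolist(),round(r["score"],2)) for n in("dish","dish_lip","dish_center","ball_center","cabinet_drawer0_handle") for r in env.spot_point(c,n)[:1]])
    i.append(s["frame"][:,:,::-1])
cv2.imwrite("pics/d4.png",np.hstack([cv2.resize(i[0][120:270,230:390],(400,375)),cv2.resize(i[1][120:270,230:390],(400,375))]))
E
```

```text
time: 18.5
eef_pos: [0.5804, -0.0783, 0.2506]
eef_rot: [-2.245, -2.197, 0.0]
wrist_force: [0.5, -0.9, -3.2]
finger_gap: 0.0137
finger_force: 30.0
time: 18.88
eef_pos: [0.5803, -0.0782, 0.2505]
eef_rot: [-2.245, -2.197, 0.0]
wrist_force: [1.0, 1.4, -3.4]
finger_gap: 0.0136
finger_force: 30.0
side [('dish', [0.5819, -0.0751, 0.1797], 0.8), ('dish_lip', [0.509, -0.0754, 0.2011], 0.95), ('ball_center', [0.5833, -0.0769, 0.1988], 0.39), ('cabinet_drawer0_handle', [0.4421, -0.0858, 0.1133], 0.58)]
top [('dish', [0.5777, -0.0774, 0.1777], 0.69), ('dish_lip', [0.6623, -0.0866, 0.0022], 0.64), ('dish_center', [0.581, -0.0779, 0.1927], 0.62)]
```

View pics/d4.png

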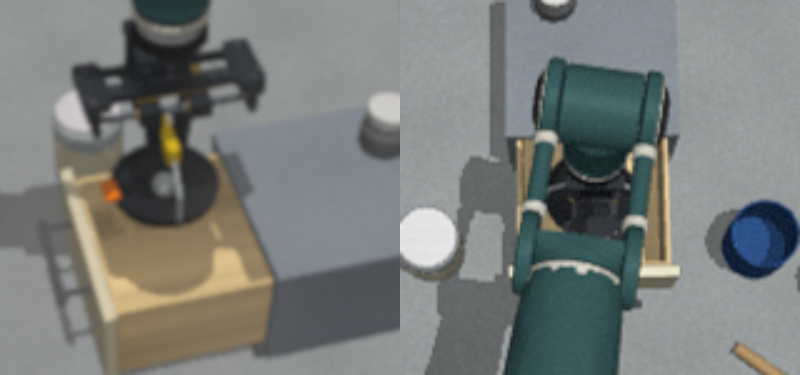

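The dish hangs level and clear of the drawer at crop (165,185), with the ball in its middle at (162,183) and the lip still to the front at (112,190). Next is the quarter turn towards the pot on the -y side, which is negative about tool z.

```bash
echo '[{"jaw":0, "wz":-0.02}, {"jaw":0, "wz":-0.05}, {"jaw":0, "wz":-0.08}, {"jaw":0, "wz":-0.1}, {"jaw":0, "wz":-0.1}, {"jaw":0, "wz":-0.1}, {"jaw":0, "wz":-0.1}, {"jaw":0, "wz":-0.1}, {"jaw":0, "wz":-0.1}, {"jaw":0, "wz":-0.1}, {"jaw":0, "wz":-0.1}, {"jaw":0, "wz":-0.1}, {"jaw":0, "wz":-0.1}, {"jaw":0, "wz":-0.1}, {"jaw":0, "wz":-0.1}, {"jaw":0, "wz":-0.1}, {"jaw":0, "wz":-0.07}, {"jaw":0, "wz":-0.04}, {"jaw":0, "wz":-0.01}, {"jaw":0}]' | python3 -m creep; echo '[{"jaw":0}, {"jaw":0}, {"jaw":0}, {"jaw":0}, {"jaw":0}, {"jaw":0}, {"jaw":0}, {"jaw":0}, {"jaw":0}, {"jaw":0}, {"jaw":0}, {"jaw":0}]' | python3 -m creep
python3 - <<'E'
from h import *
s=pic("side","pics/s5.png")
print([(n,np.round(r["point"],4).tolist(),round(r["score"],2)) for n in("dish","dish_lip","dish_center","ball_center","cabinet_drawer0_handle") for r in env.spot_point("side",n)[:1]])
cv2.imwrite("pics/s5c.png",cv2.resize(s["frame"][120:270,230:390,::-1],(640,600)))
E
```

```text
time: 21.98
eef_pos: [0.5804, -0.0782, 0.2507]
eef_rot: [0.035, 3.141, -0.0]
wrist_force: [-0.5, 0.0, -2.9]
finger_gap: 0.0134
finger_force: 30.0
time: 23.48
eef_pos: [0.5804, -0.0783, 0.2507]
eef_rot: [-0.035, -3.141, -0.0]
wrist_force: [-0.1, 0.2, -3.6]
finger_gap: 0.0138
finger_force: 30.0
[('dish', [0.5793, -0.0808, 0.179], 0.73), ('dish_lip', [0.5767, -0.1463, 0.2017], 0.86), ('dish_center', [0.5804, -0.0778, 0.1949], 0.67), ('ball_center', [0.5838, -0.0772, 0.1967], 0.49), ('cabinet_drawer0_handle', [0.4431, -0.0864, 0.1157], 0.77)]
```

View pics/s5c.png

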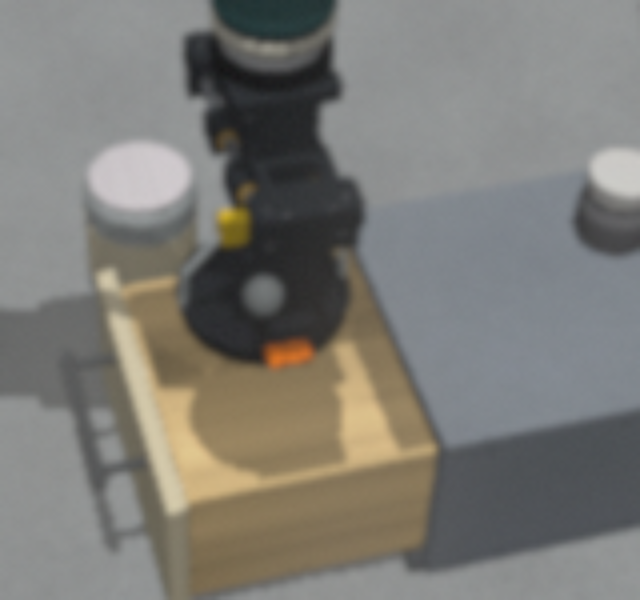

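The lip at crop (288,353) points to the pot's side. The ball sits in the middle at (263,295), the dish is level and the drawer is out.

```bash
python3 -c "
from station import env
print(env.job_done())"
```

```text
the job is handed in; nothing more can be done
None
```

I handed the job in at about 23.5 s (no verdict came back): the drawer is at its stop, and the dish is held still and level about 0.18 m up, its lip towards the blue pot and the ball in its middle.

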